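# Shim the rocking balance level, then load its pan

## Robot

A 6-joint arm with a two-finger parallel gripper is mounted at the origin on a cart in front of the work surface, level with it; the furniture and walls round the work are solid. World frame = base frame: x ahead of the robot, y to its left, z up, the work surface at z = 0. Lengths are in mm, angles in rad, forces in N, time in s.
With the tool pointing down it reaches from about 350 to 775 mm from the base axis. Payload 7.3 kg.
Tool frame: the origin (TCP) lies midway between the tips of the shut fingers; the grasp point (between the pads) lies 19 mm behind it; z points along the fingers, y is the line along which they close (so a half turn about z gives the same grasp; the last joint's range is limited). The gripper opens to 92 mm and grips with 3 to 60 N. Pads are 19 mm wide; open, the fingers measure 130 mm over their backs; the gripper's body (75 mm by 190 mm) begins 47 mm behind the grasp point.
Start: joints at [1.034, 0.342, 1.524, -0, 1.275, -0.146], TCP at [199.975, 485.443, 226.741] pointing down, gripper open.
Joint ranges: [-2.53, 2.53], [-0.77, 2.02], [0.04, 2.7], [-1, 4.14], [0.28, 2.66], [-3.11, 3.11]. Speed limits (rad/s): [2.57, 2.57, 3.14, 3.14, 3.14, 3.14].

## Interface

Orientations are given as [roll, pitch, yaw] about the fixed x, y, z axes, in that order (R = Rz(yaw) Ry(pitch) Rx(roll)).
In Python, from plant import bot gives the robot as it stands. The module is installed in compiled form; this text tells all that it offers.
- The arm moves only by the shell command python3 -m crank 'ROWS' [OPENING]. ROWS is JSON, a list of rows, each a list of 6 numbers: the shift along the tool's x, y, z in m, then the turn, a rotation vector about the tool's x, y, z in rad. In form: [[dx, dy, dz, wx, wy, wz], ...]. A call has 1 to 5 rows; each row shifts and turns the commanded pose from where the row before left it, along the tool's axes as they then stand; what a row does not reach is not made up. A row lasts 1/8 s, in which the tool goes at most 62.5 mm and 10.7 degrees, less where a joint would pass 70% of its speed; a pose out of reach is approached as far as the arm can. A call is refused whole if a number of a shift passes 0.0625 or a number of a turn 0.188, either way. A call with a gripper value outside its range is refused whole. OPENING is the opening in per cent of the stroke, from 0 (shut) to 100 (fully open), set as the call begins (- or left out, the last holds). The fingers move at their own pace and stop on an object; the grip force is fixed at half the most. Time passes only in rows, so rows that do not move let the fingers close. It gives the time, the measured TCP pose, the force, the opening and the grip force at its end, in the units of the state.
- bot.get_obs(): the state, without advancing time (a new reading comes with each control period).
- bot.capture(name): name is "scene" or "top"; returns a dict with "color" (420x560x3 uint8, blue, green, red), "fov_y" (degrees; the focal length in pixels is half the picture's height over the tangent of half this angle, whatever the lens; pixels are square), "cx", "cy" (the principal point, pixels), "k1" (the pictures are not rectified: a ray, as slopes to the right and down, at radius r is drawn at 1 + k1 r^2 times it, then the intrinsics apply), "extrinsics" (4x4, takes a point from world to camera coordinates). Camera axes: x right, y up, looking along -z (the intrinsics and any distortion apply to the point x, -y, -z); pixel columns grow to the right and rows downward; lengths in mm; the calibration is good to about 2 mm. A picture is of the moment at which its call begins. There is no depth.
- bot.close_job(): hands the job in; it is judged then, once.
The state is a dict: "time": time; "joint_positions": joint angles; "dq": joint speeds; "tau": joint torques, N m; "tool_pos": TCP position; "tcp_rot": TCP orientation; "contact_force": force on the tool from outside, world axes, zero at the start; "moment": the same for the moment, N m; "grip_width": finger opening in mm; "finger_force": force on a finger pad.
Only numpy, scipy, OpenCV 4.12 (cv2) and the standard library are available. Lean on these libraries where they do the work, as an engineer would, in place of code of your own. Each camera call takes 0.05 s, during which the arm holds its last target. There are 200 camera calls.

## Task

The laboratory balance has lost the rubber of its front left foot and rocks on that corner. Push the orange wedge under the short foot until the balance stands level and firm on all four corners, with the wedge tight and nothing left to rock, and let go of the wedge. Then set the uncovered conical flask gently upright in the middle of the pan. Do not shove the balance out of its place, and knock nothing over.

Things in the scene. Friction and masses are not known exactly. Their poses are not given: they have to be found in the camera images.
- balance: Compact top-loading balance, light shell on a dark base, 170 (x) x 190 (y) x 70 mm high, about 3 kg, loose on the bench. Origin: on the bench under its middle when level; x points from its front (sloping console with display, 40 mm high at the front edge) to its back, y to its left, z up. Rubber feet, rounded below, at (68, 74), (68, -74), (-60, -74) mm; underside 16 mm above the bench when level.
- short_corner (a point): Front left corner: point on the base's underside, (-60, 74, 16) mm in the balance's frame, 25 mm behind the front edge, 21 mm inside the left side. Straight below it is only a bare steel screw, 3 to 9.5 mm too short (unknown, and it does not turn), ending in a smooth dome of 14 mm radius: a thin tip slid along the bench rides under it. The balance leans on it, 1.5 to 6 degrees off, with 1 to 3 N.
- rear_right_foot (a point): Underside of the rear right foot, (68, -74, 0) mm in the balance's frame. It hangs in the air while the balance leans. As the wedge lifts the short corner it comes down; from then on the push that the wedge needs rises within some 10 mm of travel from the 0.5 to 3 N of the easy slide by 3 to 8 N (wedge tight, all corners bearing). Pushed on, the other rear foot lifts, or the balance slides.
- bubble (a point): Centre of a round bubble level, 21 mm across, at the right of the console: its pale bubble swims to the high side and stands in the dark ring when the balance is level.
- pan (a point): Centre of the top of the round steel pan, 112 mm across, 22 mm behind the balance's middle and 70 mm above the bench when level. Axes as the balance's.
- wedge: Orange smooth plastic wedge lying on its flat underside, 121 mm long, 24 mm wide, 45 g. Origin: on the underside, below the middle of its grip; x points to the thin tip, z up. The top slopes straight from 14 mm thick (11.5 mm ahead of the origin) down to 1.5 mm at the tip (108 mm ahead). It does not slip back once it carries load.
- wedge_grip (a point): Point inside the wedge's upright ribbed grip, 33 mm above the underside. The grip is a block 24 mm long (x), 20 mm wide (y); its top is 44 mm above the underside and 14 mm of solid wedge lies below it.
- wedge_tip (a point): Middle of the wedge's thin edge, at its underside, 108 mm ahead of the grip.
- flask: The uncovered 50 ml conical flask with amber broth, 52 mm across the foot, 85 mm high, about 70 g. Origin: centre of its underside. (Other flasks are wrapped in foil or stand on the stirrer.)
- flask_mid (a point): The same flask, point on its axis half-way up (42.5 mm above its underside). Its neck is 30 to 35 mm across between the fingers, from 60 mm above its underside to the rim at 85 mm; grasp the neck from above.
- foil_c: Bystander: foil-wrapped flask, 143 mm high, loose, behind and to the left of the balance. Origin: centre of its underside.
- foil_7: Bystander: foil-wrapped flask, 137 mm high, loose, behind and to the right of the balance. Origin: centre of its underside.

How it is judged:
By the outcome, as a careful person would: the job done as asked, in the order asked, and still so for the second after the job is handed in, with the robot touching nothing.
It also fails if it takes over 72 s, if anything falls off the work surface, if the arm or the gripper's body presses on something with over 40 N, if the wrist force passes 120 N, or if a joint passes its speed limit or range.

## Working session

There is one attempt and no reset: what is moved stays moved. The work goes in short steps, Python scripts to look and compute and a shell command to move; the robot and the scene stay as the last step left them, time stands still between calls to the robot, and variables do not carry over. Pictures are saved under pics/ and viewed, at most 10 in all, crops included, and the job is handed in when it is done.

```bash
mkdir -p pics; cat > h.py <<'E'
import numpy as np, cv2
from plant import bot
def cap(n,f):
    c=bot.capture(n); cv2.imwrite('pics/'+f,c['color']); np.savez('pics/'+f+'.npz',**c); return c
def K(c):
    f=210/np.tan(np.radians(c['fov_y'])/2); return f,float(c['cx']),float(c['cy']),float(c['k1'])
def ray(c,u,v):
    f,cx,cy,k=K(c); d=np.array([(u-cx)/f,(v-cy)/f]); s=d.copy()
    for _ in range(30): s=d/(1+k*(s@s))
    E=np.array(c['extrinsics']); R=E[:3,:3]; return -R.T@E[:3,3], R.T@np.array([s[0],-s[1],-1])
def pix(c,u,v,z=0):
    o,d=ray(c,u,v); return o+d*(z-o[2])/d[2]
def proj(c,p):
    f,cx,cy,k=K(c); E=np.array(c['extrinsics']); q=E[:3,:3]@np.asarray(p,float)+E[:3,3]
    s=np.array([q[0],-q[1]])/-q[2]; s=s*(1+k*(s@s)); return np.array([cx+f*s[0],cy+f*s[1]])
E
python3 - <<'E'
from h import *
for n in('scene','top'):
    c=cap(n,n+'0.png'); print(n,c['fov_y'],c['cx'],c['cy'],c['k1'],np.round(c['extrinsics'],3).tolist())
o=bot.get_obs(); print(o)
E
```

```text
scene 42.60981631232082 283.0530025101739 208.8353713323636 -0.1725106030344887 [[0.759, -0.651, 0.017, -453.6], [0.381, 0.465, 0.799, -302.31], [-0.528, -0.599, 0.601, -1365.064], [0.0, 0.0, 0.0, 1.0]]
top 53.30508430733434 283.0881207927959 209.71543648255937 -0.12927298211093904 [[0.025, -1.0, -0.005, -10.019], [0.99, 0.024, 0.141, -590.25], [-0.141, -0.008, 0.99, -1124.63], [0.0, 0.0, 0.0, 1.0]]
{'time': 0.1, 'joint_positions': array([ 1.03396805e+00,  3.42687968e-01,  1.52487518e+00, -1.88704366e-05,
        1.27540766e+00, -1.45996050e-01]), 'dq': array([-6.50914923e-04, -2.05742213e-03, -2.22138849e-03,  1.43863787e-03,
       -7.89381783e-04,  1.39819900e-05]), 'tau': array([ 1.99054593e-03, -4.32002413e+01, -2.44695157e+01,  7.21337646e-02,
        5.26502717e-02, -2.38981647e-05]), 'tool_pos': array([199.80755029, 485.11847469, 226.11250072]), 'tcp_rot': array([-3.14022654e+00, -1.82636606e-04,  2.75076581e+00]), 'contact_force': array([ 0.91232025,  0.87188233, -0.17768801]), 'moment': array([-0.02954544, -0.05440207,  0.02519686]), 'finger_force': 0.0, 'grip_width': 91.94513610130265}
```

View pics/scene0.png

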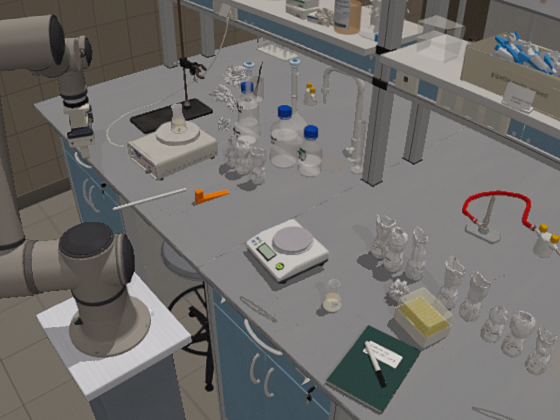

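View pics/top0.png

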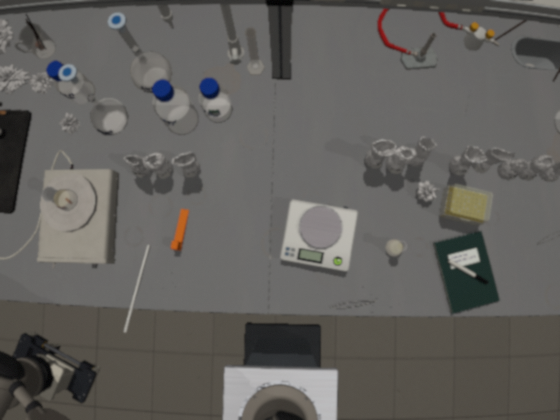

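```bash
python3 - <<'E'
from h import *
c=dict(np.load('pics/top0.png.npz')); s=dict(np.load('pics/scene0.png.npz'))
a=cv2.resize(c['color'][190:285,160:420],None,fx=3,fy=3,interpolation=2)
b=cv2.resize(s['color'][180:320,185:355],None,fx=4.6,fy=2.1)if 0 else cv2.resize(s['color'][180:320,185:355],None,fx=2.2,fy=2.2,interpolation=2)
m=np.zeros((a.shape[0]+b.shape[0],a.shape[1],3),np.uint8); m[:a.shape[0]]=a; m[a.shape[0]:,:b.shape[1]]=b
cv2.imwrite('pics/crop0.png',m); print(m.shape)
hsv=cv2.cvtColor(c['color'],cv2.COLOR_BGR2HSV)
k=cv2.inRange(hsv,(5,170,120),(18,255,255)); k[:,:160]=0;k[:,210:]=0
ys,xs=np.nonzero(k); print(len(xs)); P=np.stack([xs,ys],1).astype(np.float32)
r=cv2.minAreaRect(P); bx=cv2.boxPoints(r); print(r,bx)
for q in bx: print(pix(c,*q,0).round(1), pix(c,*q,14).round(1))
for n,q in dict(balc=(318,236),flask=(395,247),edge=(320,315)).items(): print(n,pix(c,*q).round(1))
E
```

```text
(593, 780, 3)
289
((180.25624084472656, 229.2840576171875), (8.7670316696167, 40.799224853515625), 16.189205169677734) [[170.35893 247.65259]
 [181.73418 208.47119]
 [190.15355 210.91553]
 [178.7783  250.09692]]
[477.7 327.5   0. ] [477.1 323.7  14. ]
[592.7 300.6   0. ] [590.7 297.1  14. ]
[586.1 275.3   0. ] [584.3 272.   14. ]
[471.5 302.4   0. ] [470.9 298.8  14. ]
balc [522.7 -96.9   0. ]
flask [ 495.8 -319.8    0. ]
edge [ 299.7 -106.3    0. ]
```

View pics/crop0.png

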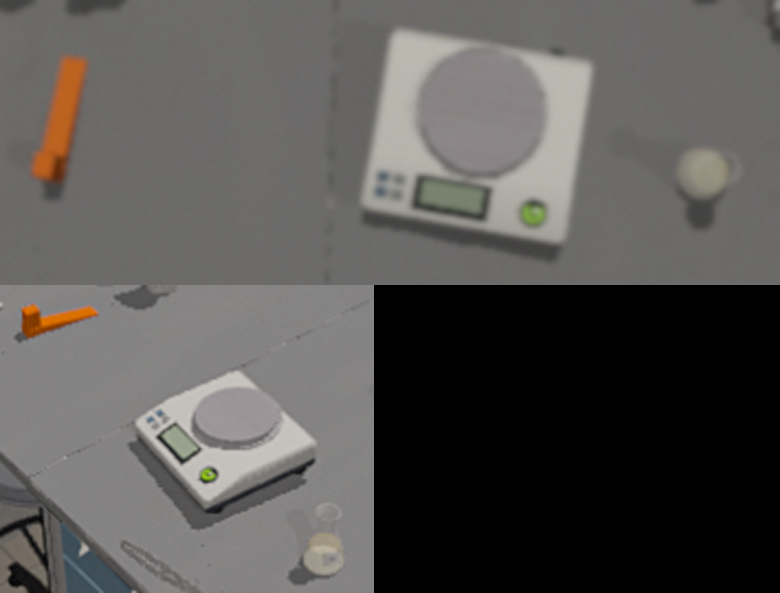

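```bash
cat > fit.py <<'E'
from h import *
from scipy.optimize import minimize
def hullpts(x0,x1,w,za,zb0,zb1):
    return [(x,y,z) for x,zt in((x0,zb0),(x1,zb1)) for y in(-w,w) for z in(za,zt)]
PARTS=[hullpts(-12,12,10,0,44,44),hullpts(-12.5,11.5,12,0,14,14),hullpts(11.5,108,12,0,14,1.5)]
def wmask(c,p,S=8):
    m=np.zeros((420*S//1,560*S),np.uint8) if 0 else None
    return m
def sil(c,p,box,S=6):
    x,y,t=p; R=np.array([[np.cos(t),-np.sin(t),0],[np.sin(t),np.cos(t),0],[0,0,1]])
    m=np.zeros(((box[3]-box[1])*S,(box[2]-box[0])*S),np.uint8)
    for P in PARTS:
        q=np.array([(proj(c,R@np.array(v)+[x,y,0])-box[:2]+.5)*S-.5 for v in P])
        h=cv2.convexHull((q*16).astype(np.int32)); cv2.fillConvexPoly(m,h,255,shift=4)
    return cv2.resize(m,None,fx=1/S,fy=1/S,interpolation=cv2.INTER_AREA)/255.
def obs(c,box):
    im=c['color'][box[1]:box[3],box[0]:box[2]].astype(float); d=im[...,2]-im[...,0]
    return np.clip((d-15)/(np.percentile(d,98.5)-15),0,1)
def fit(views,p0):
    O=[(c,b,obs(c,b)) for c,b in views]
    f=lambda q:sum(((sil(c,(q[0],q[1],q[2]/100),b)-o)**2).sum() for c,b,o in O)
    r=minimize(f,[p0[0],p0[1],p0[2]*100],method='Nelder-Mead',options=dict(initial_simplex=[[p0[0]+a,p0[1]+b,p0[2]*100+g] for a,b,g in((0,0,0),(8,0,0),(0,8,0),(0,0,10))],xatol=.1,fatol=.01))
    return r.x*[1,1,.01],r.fun,[o.sum() for _,_,o in O]
E
python3 - <<'E'
from fit import *
c=dict(np.load('pics/top0.png.npz')); s=dict(np.load('pics/scene0.png.npz'))
p0=(485,312,-.21)
tb=(160,195,205,260); sb=(185,180,240,212)
print(fit([(c,tb),(s,sb)],p0)); print(fit([(c,tb)],p0)); print(fit([(s,sb)],p0))
def tri(pt,ps):
    o1,d1=ray(c,*pt);o2,d2=ray(s,*ps);A=np.stack([d1,-d2],1);t=np.linalg.lstsq(A,o2-o1,rcond=None)[0]
    a=o1+d1*t[0];b=o2+d2*t[1];return ((a+b)/2).round(1),np.linalg.norm(a-b).round(1)
T=lambda x,y:(160+(x+.5)/3-.5,190+(y+.5)/3-.5); S=lambda x,y:(185+(x+.5)/2.2-.5,180+(y-285+.5)/2.2-.5)
for n,a,b in [('pan',(482,110),(237,416)),('RL',(396,31),(240,372)),('RR',(592,65),(315,442)),('FR',(564,242),(208,505)),('FL',(362,209),(137,422)),('bub',(533,213),(208,475)),('dispFL',(413,205),(165,424)),('rim',(735,166),(328,512))]:
    print(n,tri(T(*a),S(*b)))
print('flask base top',pix(c,*T(698,177),8),'scene',pix(s,*S(324,560),5))
E
```

```text
(array([ 4.87635880e+02,  3.06203065e+02, -1.24874863e-01]), np.float64(73.40031968729163), [np.float64(329.9366197183098), np.float64(194.45098039215685)])
(array([ 4.85563418e+02,  3.07086258e+02, -1.42918480e-01]), np.float64(29.04101061873186), [np.float64(329.9366197183098)])
(array([ 4.89355841e+02,  3.06747736e+02, -1.27580052e-01]), np.float64(35.85926758938869), [np.float64(194.45098039215685)])
pan (array([545.2, -98.9,  65.5]), np.float64(3.3))
RL (array([618.8, -20.3,  54.4]), np.float64(6.1))
RR (array([ 589.5, -199.7,   63.3]), np.float64(4.2))
FR (array([ 428. , -178.6,   36.3]), np.float64(3.3))
FL (array([456.3,   6.3,  34. ]), np.float64(8.8))
bub (array([ 453.7, -148.1,   49.7]), np.float64(3.4))
dispFL (array([462.7, -41.7,  58.4]), np.float64(14.5))
rim (array([ 494.8, -321. ,   90.9]), np.float64(3.6))
flask base top [ 490.43303557 -309.93877508    8.        ] scene [ 497.09381912 -318.80234227    5.        ]
```

```bash
cat > go.py <<'E'
import sys
from h import *
from scipy.spatial.transform import Rotation as Ro
def delta(x,y,z,yaw):
    o=bot.get_obs(); R=Ro.from_euler('xyz',o['tcp_rot'])
    d=R.inv().apply(np.array([x,y,z])-o['tool_pos'])
    w=(R.inv()*Ro.from_euler('xyz',[np.pi,0,yaw])).as_rotvec()
    print('t',o['time'],'pos',o['tool_pos'].round(1),'rot',o['tcp_rot'].round(4),'F',o['contact_force'].round(2),'g',round(o['grip_width'],1),'ff',round(o['finger_force'],1),'q',o['joint_positions'].round(2)); print('tool shift',d.round(1),'turn',w.round(4))
if len(sys.argv)>4: delta(*map(float,sys.argv[1:5]))
E
python3 -m crank '[[-0.042,-0.007,0.013,0,0,0],[-0.042,-0.007,0.013,0,0,0],[-0.042,-0.007,0.013,0,0,0],[-0.042,-0.007,0.013,0,0,0]]' 100
python3 -m crank '[[-0.042,-0.007,0.013,0,0,0],[-0.042,-0.007,0.013,0,0,0],[-0.042,-0.007,0.013,0,0,0],[-0.040,-0.007,0.013,0,0,0]]' 75
python3 -m crank '[[0,0,0,0,0,-0.128],[0,0,0,0,0,-0.128],[0,0,0,0,0,0]]'
python3 go.py 487 306.3 17 3.007
```

```text
time: 0.6
tool_pos: [345.5, 394.6, 174.0]
tcp_rot: [-3.141, -0.0, 2.751]
contact_force: [0.7, 0.4, 0.7]
grip_width: 91.7
finger_force: 0.0
time: 1.1
tool_pos: [488.4, 305.5, 121.9]
tcp_rot: [-3.141, -0.001, 2.751]
contact_force: [-0.3, 0.5, 0.8]
grip_width: 69.2
finger_force: 0.0
time: 1.48
tool_pos: [487.3, 306.2, 122.3]
tcp_rot: [-3.141, -0.001, 3.005]
contact_force: [-0.0, 0.6, -0.4]
grip_width: 68.9
finger_force: 0.0
t 1.475 pos [487.3 306.2 122.3] rot [-3.1412e+00 -8.0000e-04  3.0053e+00] F [-0.02  0.6  -0.41] g 68.9 ff 0.0 q [ 0.43  0.53  1.53  0.    1.08 -1.01]
tool shift [2.000e-01 1.000e-01 1.053e+02] turn [-0.0004 -0.0008 -0.0017]
```

```bash
python3 -m crank '[[0,0,0.035,0,0,0],[0,0,0.035,0,0,0],[0,0,0.02,0,0,0],[0,0,0.015,0,0,0],[0,0,0,0,0,0]]' 
python3 -m crank '[[0,0,0,0,0,0],[0,0,0,0,0,0],[0,0,0,0,0,0],[0,0,0,0,0,0]]' 10
python3 - <<'E'
from fit import *
c=cap('top','top1.png'); s=cap('scene','scene1.png')
a=cv2.resize(c['color'][180:280,150:280],None,fx=4,fy=4,interpolation=2);b=cv2.resize(s['color'][150:230,160:260],None,fx=2.6,fy=5*.52,interpolation=2)
m=np.zeros((400,800,3),np.uint8);m[:,:520]=a;m[:208,520:780]=b;cv2.imwrite('pics/crop1.png',m)
E
```

```text
time: 2.1
tool_pos: [486.9, 306.3, 16.9]
tcp_rot: [-3.141, -0.002, 3.006]
contact_force: [0.4, 0.5, 0.1]
grip_width: 68.8
finger_force: 0.0
time: 2.6
tool_pos: [487.6, 306.5, 18.1]
tcp_rot: [3.141, 0.001, 3.007]
contact_force: [0.1, 0.0, -0.3]
grip_width: 33.3
finger_force: 0.0
```

View pics/crop1.png

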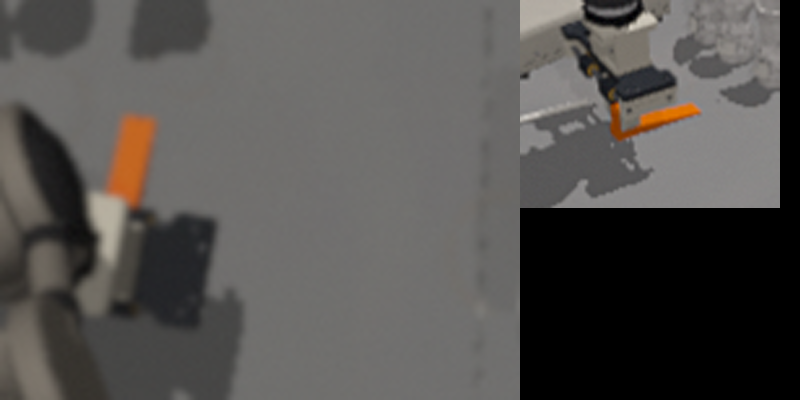

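The wedge lies lined up between the fingers, which are still closing. Its tip is near (135,118) in the crop.

```bash
python3 -m crank '[[0,0,0,0,0,0],[0,0,0,0,0,0],[0,0,0,0,0,0],[0,0,0,0,0,0]]' 
python3 -m crank '[[0,0,-0.01,0,0,0],[0,0,-0.01,0,0,0],[0,0,-0.01,0,0,0],[0,0,0,0,0,0]]' 
python3 go.py 496 115 40 1.416
```

```text
time: 3.2
tool_pos: [487.5, 306.5, 17.8]
tcp_rot: [3.141, 0.0, 3.007]
contact_force: [-0.1, -1.1, 1.1]
grip_width: 20.0
finger_force: 30.0
time: 3.7
tool_pos: [488.1, 306.8, 49.0]
tcp_rot: [3.14, 0.002, 3.007]
contact_force: [0.4, -0.6, -0.6]
grip_width: 20.1
finger_force: 30.0
t 3.7 pos [488.1 306.8  49. ] rot [3.1403e+00 2.0000e-03 3.0068e+00] F [ 0.38 -0.57 -0.63] g 20.1 ff 30.0 q [ 0.43  0.63  1.59  0.    0.92 -1.01]
tool shift [ -33.5 -189.     8.8] turn [2.6000e-03 5.0000e-04 1.5908e+00]
```

```bash
python3 -m crank '[[0,0,0,0,0,0.177],[0,0,0,0,0,0.177],[0,0,0,0,0,0.177],[0,0,0,0,0,0.177],[0,0,0,0,0,0.177]]' 
python3 -m crank '[[0,0,0,0,0,0.177],[0,0,0,0,0,0.177],[0,0,0,0,0,0.177],[0,0,0,0,0,0.177],[0,0,0,0,0,0]]' 
python3 go.py 499 140 40 1.416
```

```text
time: 4.32
tool_pos: [487.3, 306.3, 47.5]
tcp_rot: [-3.141, -0.0, 2.116]
contact_force: [-0.5, -0.2, 0.6]
grip_width: 19.7
finger_force: 30.0
time: 4.95
tool_pos: [487.3, 306.4, 47.5]
tcp_rot: [-3.141, 0.0, 1.415]
contact_force: [0.1, -0.2, -0.7]
grip_width: 20.0
finger_force: 30.0
t 4.95 pos [487.3 306.4  47.5] rot [-3.1413e+00  2.0000e-04  1.4154e+00] F [ 0.12 -0.19 -0.75] g 20.0 ff 30.0 q [0.43 0.63 1.6  0.   0.92 0.58]
tool shift [-162.5   37.3    7.6] turn [-0.0003  0.0002 -0.0006]
```

```bash
python3 -m crank '[[-0.041,0.009,0,0,0,0],[-0.041,0.009,0,0,0,0],[-0.041,0.009,0,0,0,0],[-0.040,0.010,0,0,0,0],[0,0,0.015,0,0,0]]' 
python3 -m crank '[[0,0,0.010,0,0,0],[0,0,0,0,0,0],[0,0,0,0,0,0]]' 
python3 - <<'E'
from h import *
import go; go.delta(499,140,18,1.416)
c=cap('top','top2.png'); s=cap('scene','scene2.png')
a=cv2.resize(c['color'][185:285,220:380],None,fx=5,fy=5,interpolation=2)
cv2.imwrite('pics/crop2.png',a)
E
```

```text
time: 5.58
tool_pos: [499.7, 137.5, 33.3]
tcp_rot: [3.139, -0.0, 1.414]
contact_force: [0.1, 0.0, 0.1]
grip_width: 19.6
finger_force: 30.0
time: 5.95
tool_pos: [498.5, 140.6, 22.7]
tcp_rot: [-3.142, -0.0, 1.416]
contact_force: [-0.1, -0.0, -0.4]
grip_width: 19.8
finger_force: 30.0
t 5.95 pos [498.5 140.6  22.7] rot [-3.1415e+00 -1.0000e-04  1.4158e+00] F [-0.15 -0.01 -0.45] g 19.8 ff 30.0 q [0.13 0.59 1.78 0.   0.77 0.28]
tool shift [-0.5  0.6  4.7] turn [-0.0001 -0.0001 -0.0002]
```

View pics/crop2.png

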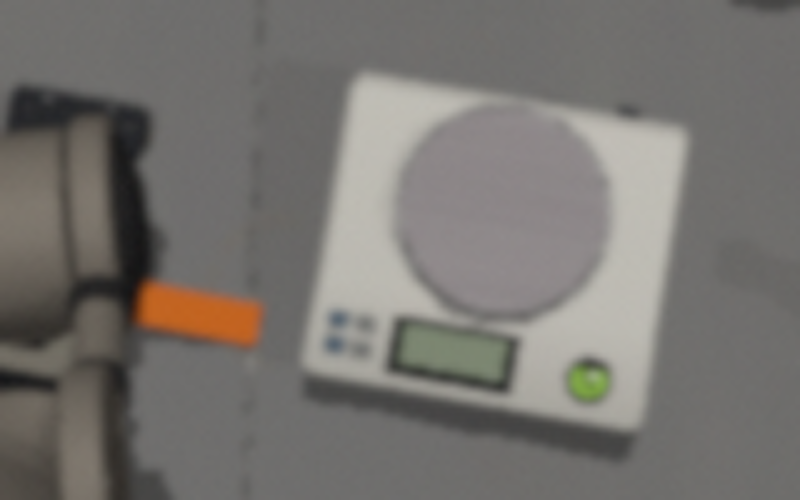

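The wedge tip is at crop (260,323) and points parallel to the balance's front edge, which runs from (305,375) to (632,432). Next I fit the balance's pose and lean.

```bash
cat > bal.py <<'E'
from h import *
from scipy.optimize import least_squares
from scipy.spatial.transform import Rotation as Ro
c=dict(np.load('pics/top2.png.npz')); s=dict(np.load('pics/scene0.png.npz'))
T=lambda x,y:(220+(x+.5)/5-.5,185+(y+.5)/5-.5); S=lambda x,y:(185+(x+.5)/2.2-.5,180+(y-285+.5)/2.2-.5)
ax=np.array([128,148,0])/np.hypot(128,148); piv=np.array([68,74,0])
def W(q,p):
    x,y,t,a=q[:4]; v=Ro.from_rotvec(-ax*a).apply(np.array(p,float)-piv)+piv   # sign set below
    return Ro.from_euler('z',t).apply(v)+[x,y,0]
M=[(c,(-85,95,40),T(302,377)),(c,(-85,-95,40),T(637,435)),(c,(22,0,70),T(504,211)),(c,(85,95,None),T(354,72)),(c,(85,-95,None),T(691,125)),
(s,(-85,95,40),S(135,423)),(s,(-85,-95,40),S(208,506)),(s,(22,0,70),S(237,416)),(s,(85,95,None),S(240,371)),(s,(85,-95,None),S(317,441))]
def res(q): return np.concatenate([proj(k,W(q,(p[0],p[1],q[4] if p[2] is None else p[2])))-m for k,p,m in M])
if __name__=='__main__':
    print('FL dz for a=.05',W([0,0,0,.05],(-60,74,0)))
    r=least_squares(res,[523,-96,-.155,0.05,60],loss='soft_l1'); q=r.x
    print(q.round(3),np.degrees(q[3]),r.fun.reshape(-1,2).round(1).tolist())
    print('foot',W(q,(-60,74,8)),'tip',pix(c,*T(260,323),3), 'bub px', T(588,380))
E
python3 bal.py
```

```text
FL dz for a=.05 [-59.90848543  73.92085226  -4.83870759]
[ 5.25141e+02 -9.97120e+01 -1.47000e-01  7.40000e-02  5.45110e+01] 4.230835630226411 [[0.4, -0.9], [1.3, -0.7], [0.5, -0.5], [0.1, -0.5], [0.8, 0.1], [-1.8, 0.6], [-1.3, -0.7], [-0.9, -1.1], [-1.6, -0.4], [-0.1, 0.7]]
foot [476.44484515 -17.45671632   0.83571794] tip [481.52386664  34.84986185   3.        ] bub px (337.2, 260.6)
```

```bash
python3 -m crank '[[0,0.003,0.003,0,0,0],[0,0,0.002,0,0,0],[0,0,0,0,0,0],[0,0,0,0,0,0]]' | grep -E 'pos|force'
python3 -m crank '[[-0.010,0,0,0,0,0],[-0.010,0,0,0,0,0],[-0.010,0,0,0,0,0],[-0.008,0,0,0,0,0],[0,0,0,0,0,0]]' | grep -E 'pos|force'
python3 -m crank '[[0,0,0,0,0,0],[0,0,0,0,0,0]]' | grep -E 'pos|force'
```

```text
tool_pos: [501.7, 139.2, 17.8]
contact_force: [0.5, 0.2, 0.2]
finger_force: 30.0
tool_pos: [495.4, 100.8, 17.8]
contact_force: [-1.2, -0.5, 1.9]
finger_force: 30.0
tool_pos: [495.7, 101.7, 17.8]
contact_force: [-0.3, -1.8, 2.5]
finger_force: 30.0
```

```bash
for n in 1; do
python3 -m crank '[[-0.003,0,0,0,0,0],[-0.003,0,0,0,0,0],[-0.002,0,0,0,0,0],[0,0,0,0,0,0]]' | grep -E 'pos|ct_f'
python3 -m crank '[[-0.003,0,0,0,0,0],[-0.003,0,0,0,0,0],[-0.002,0,0,0,0,0],[0,0,0,0,0,0]]' | grep -E 'pos|ct_f'
python3 -m crank '[[-0.003,0,0,0,0,0],[-0.003,0,0,0,0,0],[-0.002,0,0,0,0,0],[0,0,0,0,0,0]]' | grep -E 'pos|ct_f'
python3 -m crank '[[-0.003,0,0,0,0,0],[-0.003,0,0,0,0,0],[-0.002,0,0,0,0,0],[0,0,0,0,0,0]]' | grep -E 'pos|ct_f'
done
python3 - <<'E'
from h import *
c=cap('top','top3.png');cv2.imwrite('pics/crop3.png',cv2.resize(c['color'][185:285,220:380],None,fx=5,fy=5,interpolation=2))
E
```

```text
tool_pos: [494.4, 93.8, 17.8]
contact_force: [0.6, 3.5, 2.4]
tool_pos: [493.0, 85.5, 17.8]
contact_force: [-0.1, 1.5, 4.9]
tool_pos: [491.8, 77.6, 17.8]
contact_force: [0.6, 0.6, 4.6]
tool_pos: [490.5, 69.7, 17.8]
contact_force: [0.8, 2.7, 5.1]
```

View pics/crop3.png

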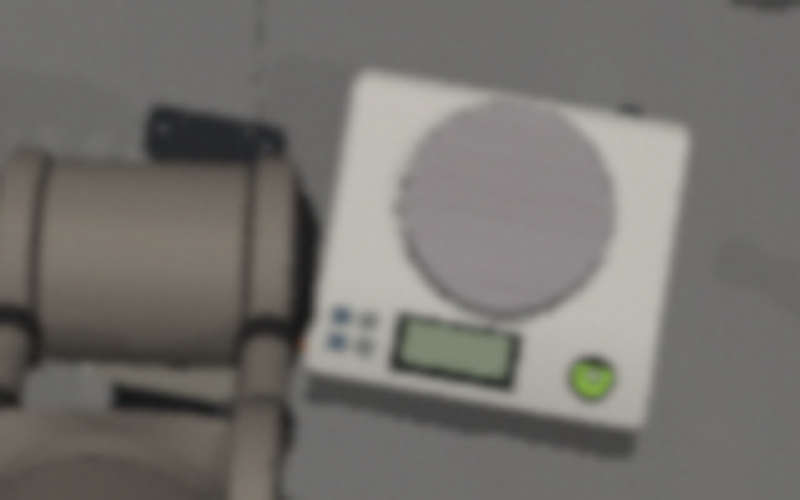

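```bash

python3 -m crank '[[-0.002,0,0,0,0,0],[-0.002,0,0,0,0,0],[-0.001,0,0,0,0,0]]' | grep -E 'pos|ct_f'
python3 -m crank '[[-0.002,0,0,0,0,0],[-0.002,0,0,0,0,0],[-0.001,0,0,0,0,0]]' | grep -E 'pos|ct_f'
python3 -m crank '[[-0.0015,0,0,0,0,0],[-0.0015,0,0,0,0,0]]' | grep -E 'pos|ct_f'
python3 -m crank '[[-0.0015,0,0,0,0,0],[-0.0015,0,0,0,0,0]]' | grep -E 'pos|ct_f'
python3 - <<'E'
from h import *
for n in range(4):
    c=cap('top','t.png');print(bot.get_obs()['contact_force'].round(2))
for f in('top0','top3','t'):
    d=np.load(f'pics/{f}.png.npz')['color'][254:268,328:346].astype(float)
    g=d.sum(2); k=d[...,1]-d[...,2]>40; ys,xs=np.nonzero(k)
    print(f,'ring',xs.mean().round(2),ys.mean().round(2),len(xs))
E
```

```text
tool_pos: [489.8, 65.1, 17.8]
contact_force: [0.7, 4.7, 4.7]
tool_pos: [489.0, 60.2, 17.8]
contact_force: [1.0, 4.9, 4.4]
tool_pos: [488.5, 57.3, 17.8]
contact_force: [1.2, 4.8, 4.2]
tool_pos: [488.1, 54.3, 17.8]
contact_force: [1.1, 4.6, 6.0]
[0.36 5.32 5.16]
[0.65 3.7  5.41]
[0.42 3.44 5.15]
[0.28 3.21 4.84]
top0 ring nan nan 0
top3 ring nan nan 0
t ring nan nan 0<stdin>:7: RuntimeWarning: Mean of empty slice.
  ret = ret.dtype.type(ret / rcount)
```

```bash
cat > bub.py <<'E'
from h import *
def bub(d):
    d=d[250:272,322:352].astype(float)
    g=np.clip(d[...,1]-d[...,0]-15,0,None); Y,X=np.mgrid[250:272,322:352]
    a=(g*X).sum()/g.sum(),(g*Y).sum()/g.sum()
    near=np.hypot(X-a[0],Y-a[1])<3.6
    br=np.clip(d[...,0]-np.median(d[...,0][near]),0,None)*near   # blue channel: the pale bubble
    return np.round([*a,(br*X).sum()/br.sum()-a[0],(br*Y).sum()/br.sum()-a[1]],2)
if __name__=='__main__':
    for f in('top0','top2','top3','t'): print(f,bub(np.load(f'pics/{f}.png.npz')['color']))
    print(np.load('pics/t.png.npz')['color'][254:268,331:346,0])
E
python3 bub.py
python3 -m crank '[[-0.0015,0,0,0,0,0],[-0.0015,0,0,0,0,0]]' | grep -E 'pos|ct_f'
python3 -m crank '[[-0.0015,0,0,0,0,0],[-0.0015,0,0,0,0,0]]' | grep -E 'pos|ct_f'
python3 - <<'E'
from bub import *
c=cap('top','t2.png');print(bub(c['color']))
E
```

```text
top0 [337.11 261.24   0.48  -0.51]
top2 [337.12 261.24   0.44  -0.51]
top3 [3.3777e+02 2.6070e+02 4.2000e-01 7.0000e-02]
t [ 3.3817e+02  2.6043e+02  2.0000e-02 -1.2000e-01]
[[172 172 172 173 170 168 166 163 164 166 170 173 174 174 173]
 [171 171 170 169 161 151 141 133 134 145 157 167 171 172 173]
 [169 169 167 158 137 113  96  87  89 104 127 152 167 171 172]
 [169 168 161 142 109  78  61  56  53  65  96 133 158 168 172]
 [168 164 152 123  89  71  72  76  71  64  77 112 146 165 169]
 [166 160 141 107  78  72  87 105  98  78  74 100 137 161 167]
 [165 157 133  96  74  74  91 109 102  83  75  97 136 160 168]
 [163 159 136 102  76  69  77  87  83  76  75  98 137 160 166]
 [163 161 147 118  84  69  68  71  72  72  82 111 143 161 166]
 [163 162 155 134 105  80  70  69  73  84 105 134 154 164 166]
 [163 163 159 150 133 113  96  86  92 109 134 152 161 163 165]
 [162 161 161 160 154 144 132 124 126 139 153 161 163 164 164]
 [155 156 159 159 159 157 153 150 152 157 160 162 163 163 163]
 [132 138 142 147 150 152 154 156 159 159 160 160 161 162 162]]
tool_pos: [487.7, 51.7, 17.8]
contact_force: [2.3, 8.0, 4.7]
tool_pos: [487.3, 49.2, 17.8]
contact_force: [2.9, 10.4, 4.6]
[ 3.3823e+02  2.6043e+02 -3.6000e-01 -5.0000e-02]
```

```bash
cat > st.py <<'E'
from bub import *
L=[];F=[]
for n in range(4):
    c=cap('top','t9.png');L.append(bub(c['color']));F.append(bot.get_obs()['contact_force'])
o=bot.get_obs();print(o['time'],o['tool_pos'].round(2),'F',np.mean(F,0).round(2),'bub',np.mean(L,0).round(3))
E
python3 st.py
python3 -m crank '[[-0.001,0,0,0,0,0],[-0.001,0,0,0,0,0]]' | grep -E 'pos|ct_f'
python3 st.py
```

```text
11.675 [487.23  48.98  17.78] F [1.3  8.56 4.91] bub [ 3.38198e+02  2.60438e+02 -1.70000e-01  0.00000e+00]
tool_pos: [487.0, 47.5, 17.8]
contact_force: [2.3, 12.6, 4.4]
12.125 [486.98  47.41  17.77] F [ 1.92 10.73  4.72] bub [ 3.38210e+02  2.60402e+02 -3.58000e-01 -1.78000e-01]
```

```bash
python3 -m crank '[[0,0,0,0,0,0],[0,0,0,0,0,0],[0,0,0,0,0,0],[0,0,0,0,0,0],[0,0,0,0,0,0]]' 60
python3 st.py
python3 -m crank '[[0,0,-0.01,0,0,0],[0,0,-0.02,0,0,0],[0,0,-0.04,0,0,0],[0,0,-0.06,0,0,0],[0,0,-0.06,0,0,0]]' | grep -E 'pos|ct_f'
python3 -m crank '[[0.06,0,0,0,0,0],[0.06,0,0,0,0,0],[0.06,0,0,0,0,0],[0,0,0,0,0,0]]' | grep -E 'pos|ct_f'
python3 - <<'E'
from bub import *
c=cap('top','top4.png'); s=cap('scene','scene4.png');print(bub(c['color']))
a=cv2.resize(c['color'][190:285,240:370],None,fx=3,fy=3,interpolation=2); b=cv2.resize(s['color'][190:300,230:340],None,fx=3.6,fy=3.6,interpolation=2)
m=np.zeros((400,800,3),np.uint8);m[:285,:390]=a;m[:396,400:796]=b;cv2.imwrite('pics/crop4.png',m)
E
```

```text
time: 12.75
tool_pos: [486.7, 46.2, 17.7]
tcp_rot: [-3.141, 0.0, 1.414]
contact_force: [-0.4, -0.0, -0.2]
grip_width: 54.4
finger_force: 0.0
12.95 [486.8   46.36  17.74] F [-0.04  0.05  0.37] bub [ 3.38202e+02  2.60400e+02 -3.55000e-01 -2.15000e-01]
tool_pos: [486.3, 46.4, 210.2]
contact_force: [2.1, -0.2, -1.2]
tool_pos: [514.6, 227.8, 208.1]
contact_force: [-0.1, -0.4, 0.7]
[ 3.3820e+02  2.6039e+02 -3.6000e-01 -2.2000e-01]
```

View pics/crop4.png

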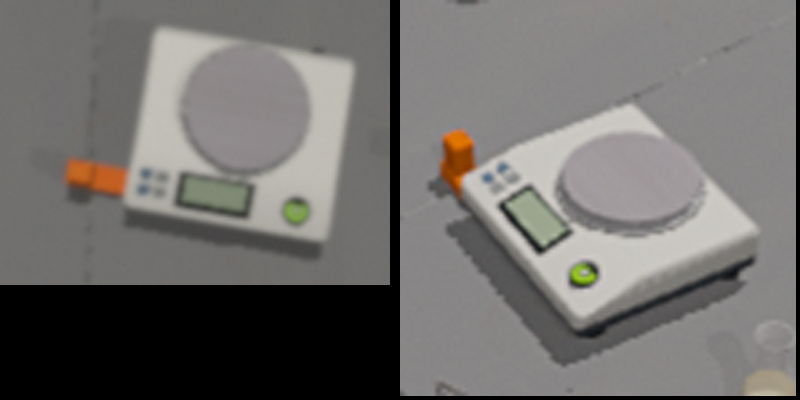

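The wedge is in and released, with its grip clear to the left of the balance. I'll check the bubble closely.

```bash
python3 - <<'E'
from bub import *
I={f:np.load(f'pics/{f}.png.npz')['color'] for f in('top0','top3','t','t2','t9','top4','scene0','scene4')}
w=[]
for f,(u,v) in dict(top0=(337,261),top3=(338,261),t=(338,260),t2=(338,260),top4=(338,260)).items(): w.append(cv2.resize(I[f][v-8:v+8,u-8:u+8],(150,150),interpolation=2))
w2=[cv2.resize(I[f][258:274,271:287],(150,150),interpolation=2) for f in('scene0','scene4')]+[np.zeros((150,150,3),np.uint8)]*3
cv2.imwrite('pics/bub.png',np.vstack([np.hstack(w),np.hstack(w2)]))
P=dict(RL=(280,191,306,215),RR=(345,200,372,226),FR=(335,255,362,282),pan=(295,200,346,252),FLc=(272,245,300,271))
for a in('top3','t','t2','t9'):
    print(a,{n:np.round(cv2.phaseCorrelate(*[cv2.cvtColor(I[k][y0:y1,x0:x1],cv2.COLOR_BGR2GRAY).astype(float) for k in(a,'top4')],cv2.createHanningWindow((x1-x0,y1-y0),cv2.CV_64F))[0],2).tolist() for n,(x0,y0,x1,y1) in P.items()})
E
```

```text
top3 {'RL': [0.83, -0.22], 'RR': [0.68, 0.19], 'FR': [0.67, 0.43], 'pan': [0.57, -0.49], 'FLc': [0.14, 0.25]}
t {'RL': [0.17, 0.03], 'RR': [0.44, 0.34], 'FR': [0.51, 0.45], 'pan': [0.2, 0.0], 'FLc': [0.93, 0.27]}
t2 {'RL': [0.5, 0.17], 'RR': [0.69, 0.44], 'FR': [0.51, 0.53], 'pan': [0.1, 0.02], 'FLc': [-0.06, 1.63]}
t9 {'RL': [0.23, 0.08], 'RR': [0.51, 0.6], 'FR': [0.38, 0.61], 'pan': [-0.03, 0.03], 'FLc': [0.39, 3.2]}
```

View pics/bub.png

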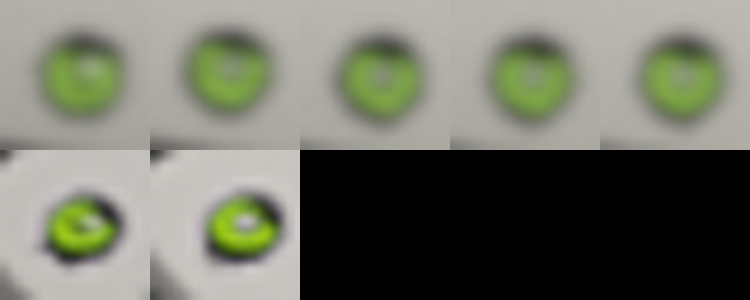

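The bubble is centred in the ring in both views, so the balance is level. Next is the flask.

```bash
python3 - <<'E'
from h import *
out=[]
for f,(u,v) in dict(top4=(397,245),scene4=(332,296)).items():
    d=dict(np.load(f'pics/{f}.png.npz')); S=8; h=24; im=cv2.resize(d['color'][v-h:v+h,u-h:u+h],None,fx=S,fy=S,interpolation=2)
    for z,r,col in((0,26,(0,0,255)),(85,16,(255,0,0))):
        p=np.array([(proj(d,(495+r*np.cos(t),-319+r*np.sin(t),z))-[u-h,v-h]+.5)*S-.5 for t in np.linspace(0,6.28,60)])
        cv2.polylines(im,[p.astype(int)],True,col,1)
    out.append(im)
cv2.imwrite('pics/flask.png',np.hstack(out))
E
```

```text
(no output)
```

View pics/flask.png

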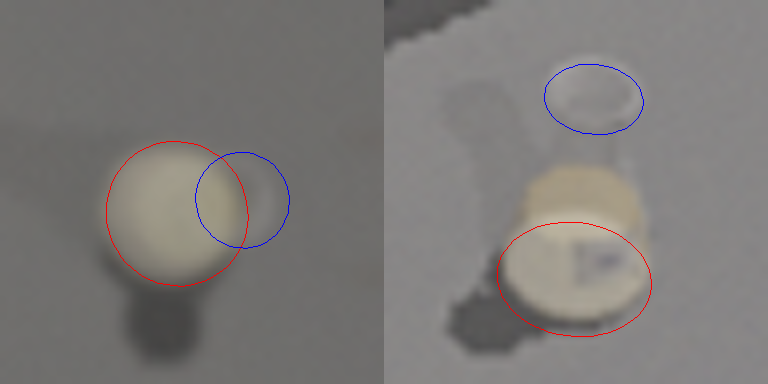

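```bash
python3 -m crank '[[-0.054,0.007,0,0,0,0],[-0.054,0.007,0,0,0,0],[-0.054,0.007,0,0,0,0],[-0.054,0.007,0,0,0,0],[-0.054,0.007,0,0,0,0]]' 80 | grep -E 'pos|ct_f'
python3 -m crank '[[-0.054,0.007,0,0,0,0],[-0.054,0.007,0,0,0,0],[-0.054,0.006,0,0,0,0],[-0.054,0.006,0,0,0,0],[-0.054,0.006,0,0,0,0]]' | grep -E 'pos|ct_f'
python3 -m crank '[[0,0,0.02,0,0,0],[0,0,0.02,0,0,0],[0,0,0,0,0,0],[0,0,0,0,0,0]]' | grep -E 'pos|ct_f|width'
python3 go.py 496 -318 60 1.415
```

```text
tool_pos: [506.2, -51.2, 208.3]
contact_force: [0.9, -0.3, -0.1]
tool_pos: [494.8, -322.7, 208.3]
contact_force: [0.7, 0.1, 1.6]
tool_pos: [496.3, -320.5, 168.8]
contact_force: [-0.0, -0.4, 1.2]
grip_width: 73.6
t 15.925 pos [ 496.3 -320.5  168.8] rot [3.1406e+00 7.0000e-04 1.4128e+00] F [-0.05 -0.37  1.2 ] g 73.6 ff 0.0 q [-0.7   0.51  1.42 -0.    1.21 -0.54]
tool shift [  2.5  -0.8 108.8] turn [ 0.001   0.0007 -0.0022]
```

```bash
python3 -m crank '[[0.002,-0.001,0.035,0,0,0],[0,0,0.035,0,0,0],[0,0,0.025,0,0,0],[0,0,0.013,0,0,0],[0,0,0,0,0,0]]' | grep -E 'pos|ct_f'
python3 -m crank '[[0,0,0,0,0,0],[0,0,0,0,0,0],[0,0,0,0,0,0],[0,0,0,0,0,0],[0,0,0,0,0,0]]' 25 
python3 -m crank '[[0,0,0,0,0,0],[0,0,0,0,0,0],[0,0,0,0,0,0]]' | grep -E 'pos|force|width'
python3 go.py 496 -318 60 1.415
```

```text
tool_pos: [496.0, -317.6, 59.9]
contact_force: [-0.4, -0.8, 0.6]
time: 17.18
tool_pos: [496.0, -317.6, 59.8]
tcp_rot: [3.142, -0.0, 1.414]
contact_force: [-0.3, -0.2, 1.3]
grip_width: 33.6
finger_force: 29.8
tool_pos: [496.0, -317.6, 59.8]
contact_force: [-1.1, -0.4, 2.4]
grip_width: 33.4
finger_force: 29.9
t 17.55 pos [ 496.  -317.6   59.8] rot [3.1415 0.     1.4138] F [-1.06 -0.43  2.42] g 33.4 ff 29.9 q [-0.7   0.63  1.55  0.    0.97 -0.54]
tool shift [-0.4  0.1 -0.2] turn [ 0.0001  0.     -0.0012]
```

```bash
python3 -m crank '[[0,0,-0.01,0,0,0],[0,0,-0.025,0,0,0],[0,0,-0.035,0,0,0],[0,0,-0.03,0,0,0],[0,0,0,0,0,0]]' | grep -E 'pos|force|width'
python3 - <<'E'
from h import *
from scipy.optimize import least_squares
c=dict(np.load('pics/top4.png.npz')); im=c['color'].astype(float)
# pan is purplish grey: R+B-2G against the shell, darker than shell
o=im[190:265,285:360]; g=o.mean(2); m=((g<152)&(g>95)&(o[...,1]<o[...,2]+2)&(o[...,1]<=o[...,0])).astype(np.uint8)
m=cv2.morphologyEx(m,cv2.MORPH_OPEN,np.ones((5,5))); n,l,s,ce=cv2.connectedComponentsWithStats(m); k=1+np.argmax(s[1:,4]); print(s[k],ce[k]+[285,190])
for q in(ce[k]+[285,190],(240+246/3-.5,190+108.5/3-.5)): print(np.round(q,1),pix(c,*q,70).round(1))
for u,v in((240+181/3,226),(240+310/3,226),(321.7,190+43/3),(321.7,190+173/3)): print(pix(c,u,v,70).round(1))
p=pix(c,*(240+246/3-.5,190+108.5/3-.5),70)
import go; go.delta(p[0],p[1],160,1.414)
s=dict(np.load('pics/scene4.png.npz')); print(pix(s,230+(630+.5-400)/3.6-.5,190+(177+.5)/3.6-.5,70))
E
```

```text
tool_pos: [497.2, -318.4, 162.5]
contact_force: [0.6, -0.3, -0.8]
grip_width: 33.8
finger_force: 29.7
[  17   16   40   41 1279] [321.48475371 226.04378421]
[321.5 226. ] [ 544.2 -100.6   70. ]
[321.5 225.7] [ 545.2 -100.6   70. ]
[543.  -43.3  70. ]
[ 545.7 -160.    70. ]
[ 603.7 -100.4   70. ]
[ 485.8 -102.    70. ]
t 18.175 pos [ 497.2 -318.4  162.5] rot [3.1366e+00 2.7000e-03 1.4139e+00] F [ 0.55 -0.28 -0.81] g 33.8 ff 29.7 q [-0.7   0.51  1.44  0.    1.19 -0.54]
tool shift [222.6  13.4   1.9] turn [ 0.005   0.0027 -0.0001]
[ 546.80373561 -104.01872991   70.        ]
```

```bash
python3 -m crank '[[0.025,0.002,0,0,0,0],[0.04,0.002,0,0,0,0],[0.045,0.003,0,0,0,0],[0.045,0.003,0,0,0,0],[0.04,0.002,0,0,0,0]]' | grep -E 'pos|force'
python3 -m crank '[[0.0265,0.0015,0,0,0,0],[0,0,0,0,0,0],[0,0,0,0,0,0],[0,0,0,0,0,0]]' | grep -E 'pos|force'
python3 go.py 545 -101 130 1.414
```

```text
tool_pos: [537.9, -125.0, 158.4]
contact_force: [-0.3, -0.2, -0.8]
finger_force: 29.7
tool_pos: [543.7, -101.9, 159.3]
contact_force: [-0.0, -0.1, -1.4]
finger_force: 29.7
t 19.3 pos [ 543.7 -101.9  159.3] rot [-3.141   0.      1.4125] F [-0.02 -0.13 -1.43] g 33.7 ff 29.7 q [-0.32  0.45  1.55 -0.    1.14 -0.17]
tool shift [ 1.1  1.2 29.3] turn [-0.0006  0.     -0.0015]
```

```bash
python3 -m crank '[[0.001,0.001,0.01,0,0,0],[0,0,0.008,0,0,0],[0,0,0.005,0,0,0],[0,0,0.002,0,0,0],[0,0,0,0,0,0]]' | grep -E 'pos|ct_f'
python3 -m crank '[[0,0,0.001,0,0,0],[0,0,0.001,0,0,0],[0,0,0,0,0,0]]' | grep -E 'pos|ct_f'
python3 -m crank '[[0,0,0.001,0,0,0],[0,0,0,0,0,0]]' | grep -E 'pos|ct_f'
python3 st.py
```

```text
tool_pos: [545.1, -100.1, 134.6]
contact_force: [0.6, 0.3, -0.2]
tool_pos: [545.1, -100.0, 132.7]
contact_force: [-1.0, 0.2, -0.7]
tool_pos: [545.1, -100.0, 131.7]
contact_force: [0.2, 0.3, -1.0]
20.75 [ 545.13 -100.11  131.75] F [ 0.38  0.17 -0.67] bub [ 3.39905e+02  2.59470e+02  1.58200e+00 -2.68000e-01]
```

```bash
python3 -m crank '[[0,0,0.0005,0,0,0],[0,0,0.0005,0,0,0],[0,0,0,0,0,0],[0,0,0,0,0,0]]' | grep -E 'pos|ct_f'
python3 -m crank '[[0,0,0.0005,0,0,0],[0,0,0,0,0,0],[0,0,0,0,0,0]]' | grep -E 'pos|ct_f'
python3 -m crank '[[0,0,0.0005,0,0,0],[0,0,0,0,0,0],[0,0,0,0,0,0]]' | grep -E 'pos|ct_f'
```

```text
tool_pos: [545.1, -100.1, 130.7]
contact_force: [-0.5, -0.1, -0.8]
tool_pos: [545.1, -100.1, 130.2]
contact_force: [0.9, -0.8, -0.6]
tool_pos: [545.1, -100.0, 129.7]
contact_force: [0.0, 0.1, -1.1]
```

```bash
python3 -m crank '[[0,0,0.0005,0,0,0],[0,0,0,0,0,0],[0,0,0,0,0,0]]' | grep -E 'pos|ct_f'
python3 -m crank '[[0,0,0.0005,0,0,0],[0,0,0,0,0,0],[0,0,0,0,0,0]]' | grep -E 'pos|ct_f'
python3 -m crank '[[0,0,0.0005,0,0,0],[0,0,0,0,0,0],[0,0,0,0,0,0]]' | grep -E 'pos|ct_f'
```

```text
tool_pos: [545.2, -100.1, 129.6]
contact_force: [-0.5, -0.1, 3.8]
tool_pos: [545.3, -100.1, 129.4]
contact_force: [-2.3, 0.6, 6.4]
tool_pos: [545.3, -100.2, 129.4]
contact_force: [-2.3, 0.7, 9.8]
```

```bash
python3 -m crank '[[0,0,-0.001,0,0,0],[0,0,0,0,0,0],[0,0,0,0,0,0]]' | grep -E 'pos|ct_f'
python3 -m crank '[[0,0,0,0,0,0],[0,0,0,0,0,0],[0,0,0,0,0,0],[0,0,0,0,0,0],[0,0,0,0,0,0]]' 75 | grep -E 'pos|ct_f|width'
python3 -m crank '[[0,0,-0.01,0,0,0],[0,0,-0.02,0,0,0],[0,0,-0.04,0,0,0],[0,0,-0.04,0,0,0],[0,0,-0.03,0,0,0]]' | grep -E 'pos|ct_f'
python3 -m crank '[[0.05,0,0,0,0,0],[0.05,0,0,0,0,0],[0.05,0,0,0,0,0],[0.05,0,0,0,0,0],[0.05,0,0,0,0,0]]' | grep -E 'pos|ct_f'
python3 -m crank '[[0.02,0,0,0,0,0],[0,0,0,0,0,0],[0,0,0,0,0,0]]' | grep -E 'pos|ct_f'
python3 - <<'E'
from bub import *
c=cap('top','top5.png'); s=cap('scene','scene5.png');print(bub(c['color']))
a=cv2.resize(c['color'][190:285,240:370],None,fx=3,fy=3,interpolation=2); b=cv2.resize(s['color'][170:300,230:340],None,fx=3.6,fy=3.6,interpolation=2)
m=np.zeros((470,800,3),np.uint8);m[:285,:390]=a;m[:468,400:796]=b;cv2.imwrite('pics/crop5.png',m)
E
```

```text
tool_pos: [545.3, -100.1, 129.5]
contact_force: [-0.8, -0.1, 5.9]
tool_pos: [545.1, -100.0, 129.1]
contact_force: [0.9, -1.2, -0.6]
grip_width: 68.5
tool_pos: [545.4, -100.1, 272.0]
contact_force: [1.1, 0.0, -0.4]
tool_pos: [584.3, 148.5, 270.2]
contact_force: [0.3, -0.7, 0.4]
tool_pos: [587.3, 165.2, 269.4]
contact_force: [-0.2, -0.1, -0.1]
[ 3.3821e+02  2.6039e+02 -3.9000e-01 -2.2000e-01]
```

View pics/crop5.png

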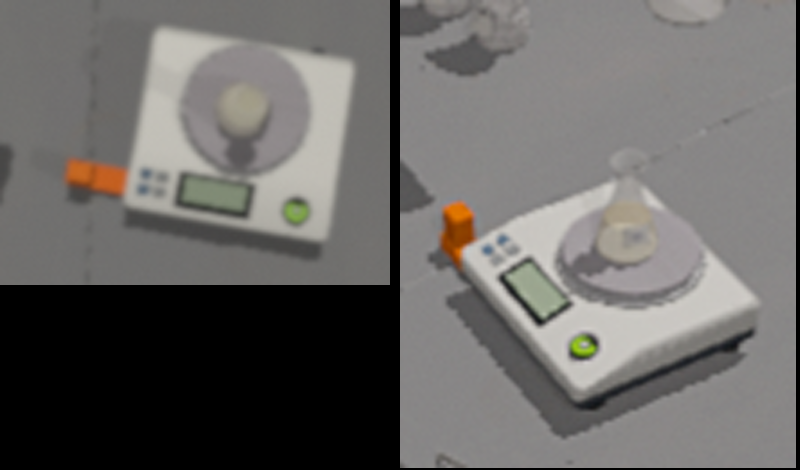

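The flask stands upright in the middle of the pan (top crop at 243,109), the bubble is unchanged in its ring, and the wedge has stayed in place. I'm handing in the job.

```bash
python3 -c "
from plant import bot
print(bot.close_job())"
```

```text
the job is handed in; nothing more can be done
None
```

The job is handed in; the verdict was not shown. The balance stands level on the wedge, which was pushed until its resistance rose about 8 N and then released. The flask stands upright in the middle of the pan, and I saw nothing knocked over.

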